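# Set up the folding table easel

### The job

The small wooden recipe easel lies folded on its back on the worktop, its hinged rear leg shut underneath. Turn it over so that you can get at the leg, swing the leg out until it clicks home against its stop, then stand the easel up on the bare worktop on its two front feet and the rear leg, and let go. Leave the tin, the jam jar and the pepper mill behind it where they are.

Things in the scene. Friction and masses are not known exactly. Their poses are not given: they have to be found in the camera images.
- easel: Folding light-wood easel, 0.55 kg: A-shaped front frame 203 mm long, 12 mm thick, 134 mm wide over the feet, 32 mm at the head. Origin: on the plane of its back, on the centre line, x = -100 mm at the feet, +103 mm at the head's end. x points from feet to head, z out of its face, y to its left foot. Starts on its back (z up, origin at worktop level), head roughly to the left (+y).
- easel_head (a point): Middle of the hinge pin in the head (easel frame 85, 0, 10 mm), 185 mm from the feet; the pin runs along the easel's y. On each end of the pin sits a round, domed wooden nut 18 mm across, 52 mm over both nuts, clear of the rest. Pinched by these ends from above at a light grip (25 N), the easel turns about the pin between the fingers, with some friction, and hangs feet down.
- ledge_mid (a point): Middle of the outer edge of the ledge for the card: a bar 150 mm wide (along y), 10 mm thick, across the face of the frame at easel x = -50 mm, standing out to z = 30 mm. Lying on its face the easel rests on this edge and on the head, the middle of the shut leg about 28 mm up at its tip and 10 mm at the pin.
- foot_left (a point): Bottom end of the front frame's left foot (easel frame -100, 60, 6 mm), middle of its slat. The slats are 14 mm wide and run straight from y = +-60 mm at the feet to y = +-12 mm at x = 60 mm.
- foot_right (a point): Bottom end of the front frame's right foot (easel frame -100, -60, 6 mm), middle of its slat.
- leg_tip (a point): Bottom end of the rear leg, middle of its section, 182 mm from the hinge pin. The leg is a straight bar 16 mm wide (along the pin), 12 mm thick; shut, it lies on the centre line between the slats of the frame, flush with the back, tip at easel x = -97 mm; near the tip about 40 mm are free on either side of it.
- rear_leg (a joint): Angle of the rear leg out of the frame's back (to its -z) about the hinge pin, rad: 0 shut, 0.70 against its stop. An over-centre spring holds it shut up to 0.40 rad (about 0.22 N m, 1.3 N at the tip, friction included); beyond that it snaps out to the stop and is held there (about 0.2 N m). Set up on its three feet, the frame leans back about 0.37 rad with the pin about 175 mm high.
- tomato_tin: Small food tin, 57 mm across, 72 mm tall, standing at the back of the worktop; leave it alone. Origin at the middle of its underside.
- jam_jar: Jam jar with dark lid, 60 mm across, 110 mm tall, at the back of the worktop; leave it alone. Origin under its middle.
- pepper_mill: Wooden pepper mill, 58 mm across, 170 mm tall, at the back of the worktop; leave it alone. Origin under its middle.

How it is judged:
By the outcome, as a careful person would: the job done as asked, in the order asked, and still so for the second after the job is handed in, with the robot touching nothing.
It also fails if it takes over 72 s, if anything falls off the work surface, if the arm or the gripper's body presses on something with over 40 N, if the wrist force passes 120 N, or if a joint passes its speed limit or range.

### The arm

A 6-joint arm with a two-finger parallel gripper is mounted at the origin on a cart in front of the work surface, level with it; the furniture and walls round the work are solid. World frame = base frame: x ahead of the robot, y to its left, z up, the work surface at z = 0. Lengths are in m, angles in rad, forces in N, time in s.
With the tool pointing down it reaches from about 0.375 to 0.9 m from the base axis. Payload 3.1 kg.
Tool frame: the origin (TCP) lies on the centre line of the jaws, within the pads' length; the fingertips stand 22 mm ahead of it and the grasp point (between the pads) lies 3 mm ahead of it; z points along the fingers, y is the line along which they close (so a half turn about z gives the same grasp; the last joint's range is limited). The gripper opens to 85 mm and grips with 20 to 120 N. Pads are 22 mm wide; open, the fingers measure 114 mm over their backs; the gripper's body (76 mm by 85 mm) begins 54 mm behind the grasp point. The pads swing forward as they close: fully open they stand 13 mm farther back than shut.
Start: joints at [0.989, 0.527, 1.433, -0, 1.181, -0.178], TCP at [0.246, 0.575, 0.253] pointing down, gripper open.
Joint ranges: [-3.08, 3.08], [-0.75, 2.2], [0.22, 2.44], [-1.43, 4.57], [0, 2.65], [-2.85, 2.85]. Speed limits (rad/s): [2.79, 2.79, 3.14, 3.14, 3.14, 3.14].

### API

Orientations are given as a unit quaternion [x, y, z, w].
In Python, from station import manip gives the robot as it stands.
- The arm moves only by the shell command python3 drive.py [FORCE], which reads ROWS from standard input. ROWS is a JSON object with one list for each field, all of the same length, 1 to 20, a row being the entries at one place: dx, dy, dz (the shift in units of 25 mm), spin (a turn about the tool's z in units of 0.1 rad), jaw (the opening from 0.0 (shut) to 1.0 (fully open)); each row is the pose to reach, as a shift and turn from the pose commanded when the command began, along the tool's axes at that moment; what a row does not reach only later rows make up. A row lasts 1/10 s, in which the tool goes at most 0.05 m and 0.15 rad, less where a joint would pass 70% of its speed; a pose out of reach is approached as far as the arm can. The fingers move at their own pace and stop on an object; FORCE is the grip in N (left out, the last holds). Time passes only in rows, so rows that do not move let the fingers close. It prints the time, the measured TCP pose, the force, the opening and the grip force at its end. Input that does not fit is refused with a message, and nothing moves.
- manip.sense(): the state, without advancing time (a new reading comes with each control period).
- manip.snapshot(name): name is "scene" or "top" or "wrist"; returns a dict with "pixels" (384x512x3 uint8, red, green, blue), "range_z" (384x512 float32, m along the optical axis (not along the pixel's ray), 0 where there is no reading), "fov_y" (degrees; the focal length in pixels is half the picture's height over the tangent of half this angle, whatever the lens; pixels are square), "cx", "cy" (the principal point, pixels), "k1" (the pictures are not rectified: a ray, as slopes to the right and down, at radius r is drawn at 1 + k1 r^2 times it, then the intrinsics apply), "R" (3x3) and "t" (3): a world point X has camera coordinates R X + t; the wrist camera has in their place "hand_eye" (4x4, takes a point from camera to tool coordinates, whose origin is the TCP and whose axes are the flange's). Camera axes: x right, y down, z forward; pixel columns grow to the right and rows downward; lengths in m; the calibration is good to about 2 mm. A picture is of the moment at which its call begins: read the wrist's pose just before it.
- manip.sign_off(): hands the job in; it is judged then, once.
The state is a dict: "t": time; "q": joint angles; "qd": joint speeds; "tau": joint torques, N m; "tcp_pos": TCP position; "tool_rot": TCP orientation; "force": force on the tool from outside, world axes, zero at the start; "ft_torque": the same for the moment, N m; "finger_gap": opening from 0.0 (shut) to 1.0 (fully open); "gripper_force": force on a finger pad.
Only numpy, scipy, OpenCV 4.12 (cv2) and the standard library are available. Lean on these libraries where they do the work, as an engineer would, in place of code of your own. Each camera call takes 0.05 s, during which the arm holds its last target. There are 200 camera calls.

## Working session

There is one attempt and no reset: what is moved stays moved. The work goes in short steps, Python scripts to look and compute and a shell command to move; the robot and the scene stay as the last step left them, time stands still between calls to the robot, and variables do not carry over. Pictures are saved under pics/ and viewed, at most 10 in all, crops included, and the job is handed in when it is done.

```bash
ls; mkdir -p pics; python3 - <<'E'
from station import manip
import cv2,numpy as np
s=manip.sense();print({k:np.round(v,3) for k,v in s.items()})
for n in ["scene","top","wrist"]:
    d=manip.snapshot(n); np.savez(f"/tmp/{n}0.npz",**d); cv2.imwrite(f"pics/{n}0.png",d["pixels"][:,:,::-1])
    print(n,{k:np.round(v,4).tolist() for k,v in d.items() if k not in("pixels","range_z")})
a=[cv2.imread(f"pics/{n}0.png") for n in("scene","top")]
cv2.imwrite("pics/a.png",cv2.resize(np.vstack(a),None,fx=.78,fy=.78))
E
```

```text
drive.py
pics
station.py
{'t': np.float64(0.0), 'q': array([ 0.988,  0.528,  1.434,  0.   ,  1.181, -0.178]), 'qd': array([ 0.001,  0.001, -0.002,  0.   ,  0.   ,  0.   ]), 'tau': array([-0.0000e+00, -4.4235e+01, -1.7802e+01, -0.0000e+00,  8.0000e-03,
        0.0000e+00]), 'tcp_pos': array([0.245, 0.574, 0.252]), 'tool_rot': array([ 0.201,  0.98 , -0.001, -0.   ]), 'force': array([-0.293, -0.785,  0.551]), 'ft_torque': array([ 0.003,  0.015, -0.067]), 'gripper_force': np.float64(0.0), 'finger_gap': np.float64(1.001)}
scene {'fov_y': 50.9853, 'cx': 258.3964, 'cy': 194.9613, 'k1': 0.0008, 'R': [[0.8199, -0.5722, 0.0163], [-0.4376, -0.6449, -0.6266], [0.3691, 0.5067, -0.7791]], 't': [-0.4678, 0.263, 0.7119]}
top {'fov_y': 43.4734, 'cx': 262.5161, 'cy': 187.2599, 'k1': -0.1564, 'R': [[0.0233, -0.9997, -0.0002], [-0.9959, -0.0232, -0.0871], [0.0871, 0.0023, -0.9962]], 't': [-0.0144, 0.5435, 1.0886]}
wrist {'fov_y': 70.6171, 'cx': 256.5157, 'cy': 191.5199, 'k1': -0.0609, 'hand_eye': [[-0.0001, -0.9542, -0.2991, 0.0769], [1.0, -0.0004, 0.0011, 0.001], [-0.0012, -0.2991, 0.9542, -0.1197], [0.0, 0.0, 0.0, 1.0]]}
```

View pics/top0.png

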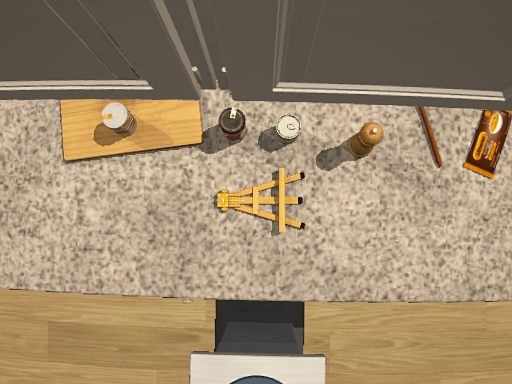

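View pics/scene0.png

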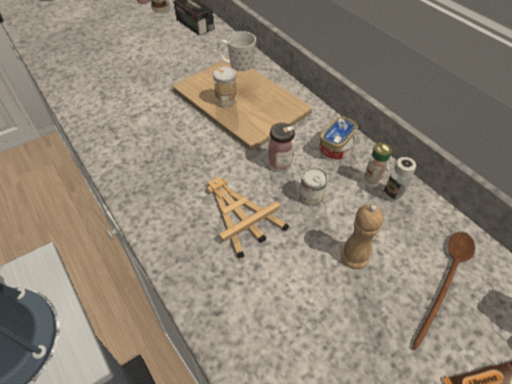

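The top view shows the easel lying face up: head and nuts near (222,200), feet near (302,176) and (302,226), and the ledge at u≈282. The jar (232,120), tin (288,128) and mill (365,140) stand behind it. The scene view shows the head at (215,186) and the feet at (286,227) and (240,252).

```bash
cat > h.py <<'E'
import numpy as np, cv2
from scipy.spatial.transform import Rotation as Ro
from station import manip
def cam(n):
    s=manip.sense(); d=manip.snapshot(n); d["n"]=n
    if n=="wrist":
        T=np.eye(4);T[:3,:3]=Ro.from_quat(s["tool_rot"]).as_matrix();T[:3,3]=s["tcp_pos"]
        M=T@d["hand_eye"]
    else:
        M=np.eye(4);M[:3,:3]=d["R"].T;M[:3,3]=-d["R"].T@d["t"]
    d["M"]=M; return d
def rays(d,uv):
    uv=np.atleast_2d(np.float64(uv)); f=192/np.tan(np.radians(d["fov_y"])/2)
    p=(uv-[d["cx"],d["cy"]])/f; q=p.copy()
    for _ in range(20): q=p/(1+d["k1"]*(q**2).sum(1,keepdims=True))
    return np.c_[q,np.ones(len(q))]@d["M"][:3,:3].T, d["M"][:3,3]
def plane(d,uv,z):
    r,o=rays(d,uv); return o+r*((z-o[2])/r[:,2:])
def depth(d,uv):
    uv=np.atleast_2d(uv).astype(int); r,o=rays(d,uv); return o+r*d["range_z"][uv[:,1],uv[:,0]][:,None]
def tri(d1,u1,d2,u2):
    (r1,),o1=rays(d1,u1);(r2,),o2=rays(d2,u2)
    k=np.linalg.lstsq(np.c_[r1,-r2],o2-o1,rcond=None)[0]
    a,b=o1+k[0]*r1,o2+k[1]*r2; return (a+b)/2,np.linalg.norm(a-b)
def wood(d):
    h=cv2.cvtColor(d["pixels"],cv2.COLOR_RGB2HSV); return cv2.inRange(h,(10,90,90),(32,255,255))
def tool(v):   # world shift -> tool axes
    return Ro.from_quat(manip.sense()["tool_rot"]).as_matrix().T@np.array(v)
E
python3 - <<'E'
from h import *
d=cam("top"); m=wood(d)
n,l,st,c=cv2.connectedComponentsWithStats(m)
for i in range(1,n):
    if st[i,4]>100: print(st[i],c[i].round())
v,u=np.nonzero(m); k=(abs(v-200)<40)&(abs(u-262)<50); uv=np.c_[u,v][k]
P=depth(d,uv); P=P[(P[:,2]<.05)]
print(len(P),P.min(0).round(3),P.max(0).round(3))
for lo in np.arange(P[:,1].min(),P[:,1].max(),.01):
    q=P[(P[:,1]>=lo)&(P[:,1]<lo+.01)]; 
    if len(q): print(lo.round(3),len(q),q[:,0].min().round(3),q[:,0].max().round(3),q[:,0].mean().round(3),q[:,2].max().round(3))
for nme,p in dict(jar=(232,115),tin=(288,122),mill=(372,130)).items(): print(nme,depth(d,[p]).round(3))
t=cv2.resize(d["pixels"][150:250,200:320],None,fx=5,fy=5,interpolation=cv2.INTER_CUBIC)[:,:,::-1]
cv2.imwrite("pics/top1.png",t)
E
```

```text
[  60   99  143   62 6805] [128. 126.]
[420 106  22  61 233] [431. 135.]
[ 472  110   35   58 1070] [489. 137.]
[348 122  36  36 653] [366. 138.]
[464 162  31  17 186] [479. 170.]
[ 216  167   86   66 1936] [263. 200.]
[    0   288   216    96 18394] [100. 338.]
[  303   301   209    83 16462] [411. 341.]
1925 [ 0.442 -0.094 -0.005] [0.595 0.107 0.035]
-0.094 36 0.454 0.58 0.514 0.017
-0.084 86 0.456 0.582 0.515 0.018
-0.074 89 0.458 0.576 0.516 0.016
-0.064 87 0.46 0.577 0.518 0.018
-0.054 255 0.442 0.595 0.513 0.035
-0.044 190 0.442 0.595 0.52 0.034
-0.034 90 0.469 0.566 0.517 0.017
-0.024 90 0.471 0.564 0.519 0.019
-0.014 87 0.473 0.558 0.513 0.017
-0.004 88 0.478 0.556 0.516 0.016
0.006 124 0.48 0.551 0.516 0.019
0.016 102 0.484 0.548 0.514 0.019
0.026 92 0.486 0.546 0.514 0.016
0.036 94 0.488 0.543 0.516 0.017
0.046 76 0.49 0.538 0.514 0.018
0.056 68 0.493 0.535 0.513 0.019
0.066 61 0.499 0.531 0.515 0.019
0.076 75 0.487 0.54 0.514 0.024
0.086 87 0.487 0.54 0.512 0.022
0.096 47 0.492 0.532 0.515 0.022
0.106 1 0.501 0.501 0.501 -0.001
jar [[0.692 0.068 0.109]]
tin [[ 0.688 -0.056  0.071]]
mill [[ 0.654 -0.224  0.169]]
```

View pics/top1.png

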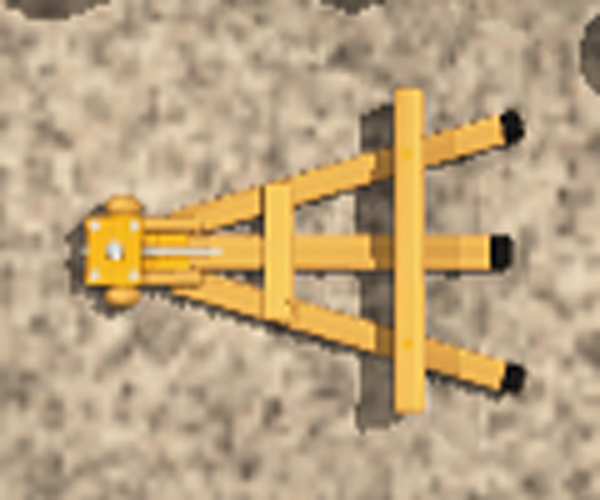

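Crop: the nuts sit at crop (124,204) and (122,296). The easel axis is close to the world y axis, with the pin near (0.514, 0.085). I'll move above the head for a wrist view.

The manual's scale: shifts go in units of 25 mm and turns go in units of 0.1 rad. Converting my numbers, -0.44 m is -17.6, -0.344 m is -13.76, 1.166 rad is 11.66.

```bash
echo '{"dx":[-17.6, -17.6, -17.6, -17.6, -17.6, -17.6, -17.6, -17.6, -17.6, -17.6, -17.6, -17.6, -17.6, -17.6, -17.6, -17.6], "dy":[-13.76, -13.76, -13.76, -13.76, -13.76, -13.76, -13.76, -13.76, -13.76, -13.76, -13.76, -13.76, -13.76, -13.76, -13.76, -13.76], "dz":[0, 0, 0, 0, 0, 0, 0, 0, 0, 2.8, 2.8, 2.8, 2.8, 2.8, 2.8, 2.8], "spin":[11.66, 11.66, 11.66, 11.66, 11.66, 11.66, 11.66, 11.66, 11.66, 11.66, 11.66, 11.66, 11.66, 11.66, 11.66, 11.66], "jaw":[1, 1, 1, 1, 1, 1, 1, 1, 1, 0.85, 0.85, 0.85, 0.85, 0.85, 0.85, 0.85]}' | python3 drive.py
python3 - <<'E'
from h import *
import pickle
d=cam("wrist"); t=cam("top"); pickle.dump((d,t),open("/tmp/w1.pkl","wb"))
cv2.imwrite("pics/w1.png",d["pixels"][:,:,::-1])
print(manip.sense()["q"].round(3),tool([1,0,0]).round(3))
E
```

```text
t: 1.8
tcp_pos: [0.5147, 0.0868, 0.1842]
tool_rot: [0.706, 0.708, 0.0, 0.0]
force: [-0.4, 0.6, -0.0]
finger_gap: 0.853
gripper_force: 0.0
[-0.048  0.489  1.76   0.     0.892 -0.051] [-0.003  1.     0.001]
```

View pics/w1.png

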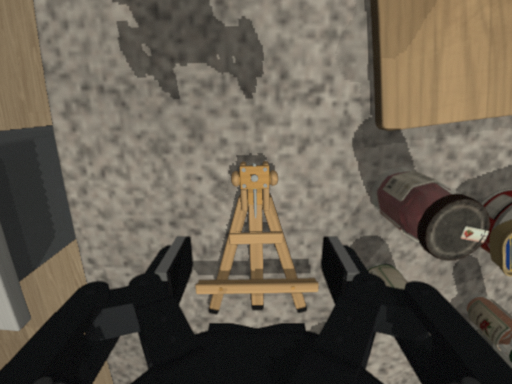

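Wrist view: the nuts are at (237,179) and (273,179) with the head centre at (254,177), directly under the TCP. Next I triangulate against the top view.

```bash
python3 - <<'E'
from h import *
import pickle
d,t=pickle.load(open("/tmp/w1.pkl","rb"))
L,R=(236.5,179),(273,179)
print(tri(d,R,t,(224.8,190.8)),tri(d,L,t,(224.4,209.2)))
print(depth(d,[R,L,(254,180)]).round(4)); print(plane(d,[R,L],.012).round(4))
m=wood(d)
for v in range(160,200,3):
    r=np.nonzero(m[v,220:295])[0]+220
    if len(r): print(v,r.min(),r.max(),plane(d,[(r.min(),v),(r.max(),v)],.010).round(4).tolist())
E
```

```text
(array([0.53418449, 0.08653038, 0.00707802]), np.float64(0.0010656357636972425)) (array([0.491929  , 0.08618678, 0.00564473]), np.float64(0.0006772693362132834))
[[0.533  0.0892 0.0172]
 [0.4926 0.0892 0.0174]
 [0.5123 0.0889 0.0204]]
[[0.5333 0.0879 0.012 ]
 [0.4927 0.0877 0.012 ]]
163 241 267 [[0.4979, 0.1054, 0.01], [0.5265, 0.1055, 0.01]]
166 240 269 [[0.4967, 0.1021, 0.01], [0.5287, 0.1021, 0.01]]
169 239 269 [[0.4956, 0.0987, 0.01], [0.5288, 0.0988, 0.01]]
172 233 275 [[0.4888, 0.0953, 0.01], [0.5355, 0.0954, 0.01]]
175 232 276 [[0.4876, 0.0918, 0.01], [0.5367, 0.0919, 0.01]]
178 232 277 [[0.4876, 0.0884, 0.01], [0.5379, 0.0885, 0.01]]
181 232 277 [[0.4875, 0.0849, 0.01], [0.538, 0.085, 0.01]]
184 233 275 [[0.4885, 0.0814, 0.01], [0.5358, 0.0815, 0.01]]
187 240 268 [[0.4964, 0.0779, 0.01], [0.528, 0.078, 0.01]]
190 241 268 [[0.4974, 0.0743, 0.01], [0.5281, 0.0744, 0.01]]
193 241 268 [[0.4974, 0.0708, 0.01], [0.5281, 0.0709, 0.01]]
196 241 269 [[0.4973, 0.0672, 0.01], [0.5293, 0.0673, 0.01]]
199 238 271 [[0.4938, 0.0635, 0.01], [0.5317, 0.0636, 0.01]]
```

```bash
echo '{"dx":[0, 0, 0, 0, 0, 0, 0, 0], "dy":[-0.08, -0.08, -0.08, -0.08, -0.08, -0.08, -0.08, -0.08], "dz":[1.6, 3.2, 4.8, 5.8, 6.2, 6.4, 6.4, 6.4], "spin":[0, 0, 0, 0, 0, 0, 0, 0], "jaw":[0.75, 0.75, 0.75, 0.7, 0.7, 0.7, 0.7, 0.7]}' | python3 drive.py 25
python3 - <<'E'
from h import *
d=cam("wrist"); cv2.imwrite("pics/w2.png",d["pixels"][:,:,::-1])
# finger tip heights from depth: dark pixels near fingers
for (u0,u1) in ((130,235),(278,400)):
    g=np.stack(np.meshgrid(np.arange(u0,u1,2),np.arange(150,384,2)),-1).reshape(-1,2)
    P=depth(d,g); k=(d["range_z"][g[:,1],g[:,0]]>0)&(d["pixels"][g[:,1],g[:,0]].max(1)<60)
    print(P[k][np.argsort(P[k][:,2])[:6]].round(3).tolist())
E
```

```text
t: 2.7
tcp_pos: [0.5139, 0.0856, 0.0245]
tool_rot: [0.707, 0.708, 0.001, 0.001]
force: [0.4, -0.4, 0.4]
finger_gap: 0.702
gripper_force: 0.0
[[0.484, 0.079, 0.008], [0.484, 0.082, 0.008], [0.484, 0.096, 0.009], [0.484, 0.095, 0.009], [0.484, 0.079, 0.009], [0.484, 0.081, 0.009]]
[[0.544, 0.094, 0.006], [0.544, 0.093, 0.007], [0.544, 0.09, 0.008], [0.544, 0.092, 0.008], [0.544, 0.091, 0.008], [0.544, 0.087, 0.009]]
```

View pics/w2.png

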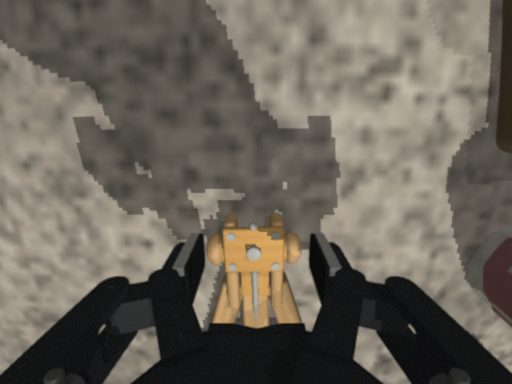

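The wrist view shows the nuts at (215,249) and (293,249), between the pads. The tips are about 7 mm above the worktop, so I lower 4 mm and close.

```bash
echo '{"dx":[0, 0, 0, 0, 0], "dy":[-0.04, -0.04, -0.04, -0.04, -0.04], "dz":[0.16, 0.16, 0.16, 0.16, 0.16], "spin":[0, 0, 0, 0, 0], "jaw":[0.7, 0.5, 0.5, 0.5, 0.5]}' | python3 drive.py 25
```

```text
t: 3.25
tcp_pos: [0.5123, 0.0855, 0.02]
tool_rot: [0.707, 0.707, 0.0, 0.0]
force: [-1.2, -0.7, 6.1]
finger_gap: 0.597
gripper_force: 25.7
```

Scaled: -0.172 m is -6.88, -0.145 m is -5.8.

```bash
echo '{"dx":[-0.08, -0.32, -0.72, -1.28, -2, -2.8, -3.72, -4.72, -4.72, -4.72, -4.72, -4.72, -4.72, -4.72], "dy":[-0.04, -0.04, -0.04, -0.04, -0.04, -0.04, -0.04, -0.04, -0.04, -0.04, -0.04, -0.04, -0.04, -0.04], "dz":[-1.12, -2.2, -3.2, -4.16, -5.04, -5.8, -6.4, -6.88, -7.6, -8.4, -8.8, -8.8, -8.8, -8.8], "spin":[0, 0, 0, 0, 0, 0, 0, 0, 0, 0, 0, 0, 0, 0], "jaw":[0.5, 0.5, 0.5, 0.5, 0.5, 0.5, 0.5, 0.5, 0.5, 0.5, 0.5, 0.5, 0.5, 0.5]}' | python3 drive.py
python3 - <<'E'
from h import *
a=cam("scene");b=cam("wrist")
cv2.imwrite("pics/s2.png",np.hstack([a["pixels"][60:360,100:450],b["pixels"][84:384,80:430]])[:,:,::-1])
E
```

```text
t: 4.65
tcp_pos: [0.5101, -0.032, 0.2381]
tool_rot: [0.707, 0.708, -0.001, -0.001]
force: [-0.2, -0.7, -5.6]
finger_gap: 0.597
gripper_force: 27.9
```

View pics/s2.png

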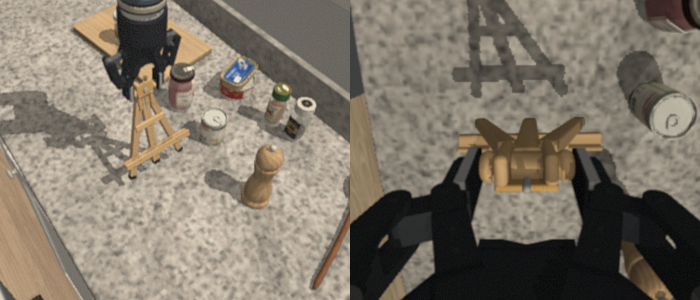

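The easel hangs from its nuts with the face towards -y, and the force reads -5.6 N, close to its weight. Now I drag the feet and lay it on its face.

Scaled: 0.1 m is 4, 0.076 m is 3.04.

```bash
echo '{"dx":[1.6, 3.2, 4.4, 4.6, 4.48, 4, 3.2, 2.52, 1.8, 1.12, 0.48, -0.16, -0.72, -1.32, -1.8, -2.24, -2.24], "dy":[0, 0, 0, 0, 0, 0, 0, 0, 0, 0, 0, 0, 0, 0, 0, 0, 0], "dz":[0, 0, 0, 0.8, 1.4, 1.72, 1.84, 1.92, 2.08, 2.36, 2.68, 3.04, 3.48, 4, 4.56, 5.16, 5.16], "spin":[0, 0, 0, 0, 0, 0, 0, 0, 0, 0, 0, 0, 0, 0, 0, 0, 0], "jaw":[0.5, 0.5, 0.5, 0.5, 0.5, 0.5, 0.5, 0.5, 0.5, 0.5, 0.5, 0.5, 0.5, 0.5, 0.5, 0.5, 0.5]}' | python3 drive.py
python3 - <<'E'
from h import *
a=cam("scene");b=cam("wrist")
cv2.imwrite("pics/s3.png",np.hstack([a["pixels"][60:360,100:450],b["pixels"][84:384,80:430]])[:,:,::-1])
E
```

```text
t: 6.45
tcp_pos: [0.5111, -0.0905, 0.1085]
tool_rot: [0.707, 0.707, -0.001, -0.0]
force: [0.1, -0.9, -0.6]
finger_gap: 0.597
gripper_force: 28.1
```

View pics/s3.png

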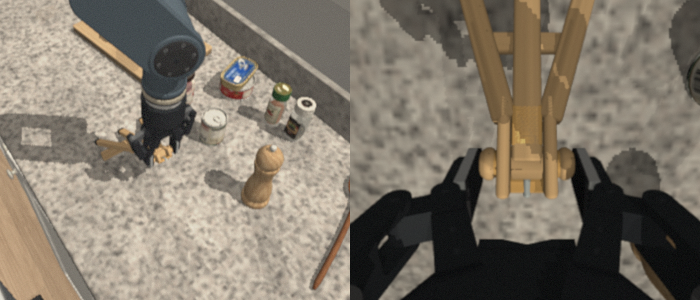

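The back now faces up, with the feet trailing towards +y. I'll lay it down, release, and back off for a look.

```bash
echo '{"dx":[-0.36, -0.64, -0.76, -0.84, -0.88, -0.92, -0.92, -0.92], "dy":[0, 0, 0, 0, 0, 0, 0, 0], "dz":[0.64, 1.28, 1.8, 2.32, 2.84, 3.2, 3.44, 3.44], "spin":[0, 0, 0, 0, 0, 0, 0, 0], "jaw":[0.5, 0.5, 0.5, 0.5, 0.5, 0.5, 0.5, 0.5]}' | python3 drive.py
echo '{"dx":[0, 0, 0, 0, 0, 1.6, 3.2, 4.8, 6, 6, 6], "dy":[0, 0, 0, 0, 0, 0, 0, 0, 0, 0, 0], "dz":[0, 0, 0, -1.6, -3.2, -4.8, -6.4, -7.6, -7.6, -7.6, -7.6], "spin":[0, 0, 0, 0, 0, 0, 0, 0, 0, 0, 0], "jaw":[0.75, 0.75, 0.75, 0.75, 0.75, 0.5, 0.5, 0.4, 0.4, 0.4, 0.4]}' | python3 drive.py
python3 - <<'E'
from h import *
import pickle
b=cam("wrist");t=cam("top");a=cam("scene");pickle.dump((b,t,a),open("/tmp/w2.pkl","wb"))
cv2.imwrite("pics/s4.png",np.hstack([cv2.resize(a["pixels"][130:290,170:330],(384,384)),b["pixels"][:,80:440]])[:,:,::-1])
E
```

```text
t: 7.35
tcp_pos: [0.5109, -0.1111, 0.0235]
tool_rot: [0.707, 0.707, -0.0, -0.001]
force: [0.7, -2.5, -0.4]
finger_gap: 0.593
gripper_force: 28.1
t: 8.45
tcp_pos: [0.5105, 0.0394, 0.2148]
tool_rot: [0.706, 0.708, 0.0, 0.0]
force: [-0.8, -0.3, 0.1]
finger_gap: 0.402
gripper_force: 0.0
```

View pics/s4.png

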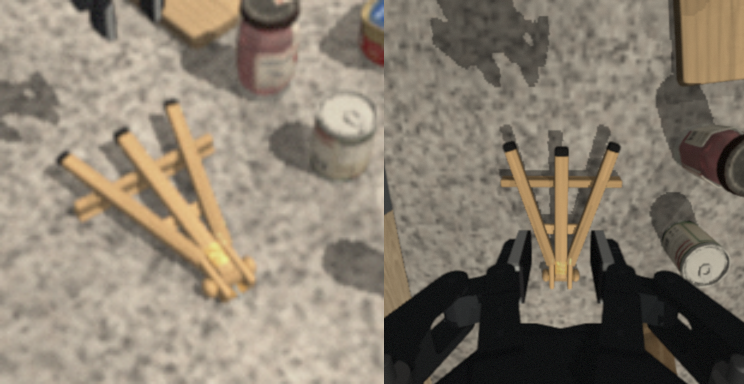

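The easel lies face down with the leg on top. The leg tip is at wrist (258,150) and scene (221,185), the feet at wrist (208,147) and (310,147), and the nuts at wrist (242,273) and (271,273).

```bash
python3 - <<'E'
from h import *
import pickle
b,t,a=pickle.load(open("/tmp/w2.pkl","rb"))
print("depth tip,mid,feet,nuts",depth(b,[(258,150),(258,158),(258,170),(258,190),(208,149),(310,149),(242,274),(271,274)]).round(4))
print("tri tip",tri(b,(258,150),a,(221,185)))
m=wood(b)
for v in (157,160,164,168,172):
    r=np.nonzero(m[v,245:275])[0]+245; print(v,r.min(),r.max(),plane(b,[(r.min(),v),(r.max(),v)],.034).round(4).tolist())
E
```

```text
depth tip,mid,feet,nuts [[ 0.5122  0.0712  0.0326]
 [ 0.5123  0.0619  0.0314]
 [ 0.5124  0.0481  0.0314]
 [ 0.5125  0.0237  0.03  ]
 [ 0.4565  0.0722  0.0327]
 [ 0.5703  0.0726  0.0325]
 [ 0.4913 -0.1019  0.0147]
 [ 0.5312 -0.1018  0.0146]]
tri tip (array([0.51335494, 0.06961673, 0.02549661]), np.float64(0.0023327817303488035))
157 251 263 [[0.5044, 0.0635, 0.034], [0.5179, 0.0636, 0.034]]
160 251 263 [[0.5044, 0.0601, 0.034], [0.5179, 0.0602, 0.034]]
164 251 263 [[0.5044, 0.0556, 0.034], [0.5179, 0.0556, 0.034]]
168 251 263 [[0.5044, 0.051, 0.034], [0.518, 0.051, 0.034]]
172 251 264 [[0.5044, 0.0463, 0.034], [0.5192, 0.0464, 0.034]]
```

```bash
echo '{"dx":[0.8, 0.8, 0.8, 0.8, 0.8, 0.8, 0.8, 0.8, 0.8, 0.8, 0.8, 0.8], "dy":[0.06, 0.06, 0.06, 0.06, 0.06, 0.06, 0.06, 0.06, 0.06, 0.06, 0.06, 0.06], "dz":[1.6, 3.2, 4.8, 6, 6.8, 7.2, 7.32, 7.32, 7.32, 7.32, 7.32, 7.32], "spin":[0, 0, 0, 0, 0, 0, 0, 0, 0, 0, 0, 0], "jaw":[0.36, 0.36, 0.36, 0.36, 0.36, 0.36, 0.36, 0.36, 0.1, 0.1, 0.1, 0.1]}' | python3 drive.py 25
```

```text
t: 9.8
tcp_pos: [0.5129, 0.0583, 0.0321]
tool_rot: [0.707, 0.707, 0.0, 0.001]
force: [-0.6, -2.0, 2.7]
finger_gap: 0.18
gripper_force: 28.1
```

Scaled: -0.064 m is -2.56, -0.057 m is -2.28.

```bash
echo '{"dx":[-0.04, -0.096, -0.16, -0.256, -0.36, -0.48, -0.62, -0.76, -0.76], "dy":[0, 0, 0, 0, 0, 0, 0, 0, 0], "dz":[-0.32, -0.668, -1, -1.32, -1.64, -1.96, -2.28, -2.56, -2.56], "spin":[0, 0, 0, 0, 0, 0, 0, 0, 0], "jaw":[0.1, 0.1, 0.1, 0.1, 0.1, 0.1, 0.1, 0.1, 0.1]}' | python3 drive.py
echo '{"dx":[-0.16, -0.36, -0.56, -0.76, -0.96, -1.12, -1.12], "dy":[0, 0, 0, 0, 0, 0, 0], "dz":[-0.28, -0.58, -0.84, -1.12, -1.36, -1.52, -1.52], "spin":[0, 0, 0, 0, 0, 0, 0], "jaw":[0.1, 0.1, 0.1, 0.1, 0.1, 0.1, 0.1]}' | python3 drive.py
python3 - <<'E'
from h import *
b=cam("wrist");a=cam("scene")
cv2.imwrite("pics/s5.png",np.hstack([cv2.resize(a["pixels"][130:290,170:330],(384,384)),b["pixels"][:,80:440]])[:,:,::-1])
E
```

```text
t: 10.7
tcp_pos: [0.5128, 0.039, 0.0963]
tool_rot: [0.707, 0.707, 0.0, 0.0]
force: [-0.9, 0.7, -0.8]
finger_gap: 0.182
gripper_force: 26.2
t: 11.4
tcp_pos: [0.5126, 0.0109, 0.134]
tool_rot: [0.707, 0.707, 0.0, 0.0]
force: [-1.3, 0.4, 1.0]
finger_gap: 0.182
gripper_force: 26.3
```

View pics/s5.png

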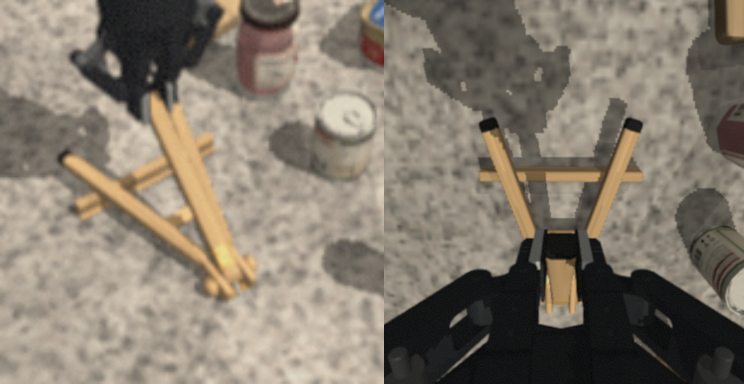

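The leg is out at about 0.66 rad and the frame stayed down. I release it, let the spring seat it, then go over the head.

Scaled: -0.12 m is -4.8, -0.1 m is -4.

```bash
echo '{"dx":[0, 0, 0, 0, 0, -1.6, -3.2, -4.8, -4.8, -4.8], "dy":[0, 0, 0, 0, 0, 0, 0, 0, 0, 0], "dz":[0, 0, 0, -1.6, -3.2, -4, -4, -4, -4, -4], "spin":[0, 0, 0, 0, 0, 0, 0, 0, 0, 0], "jaw":[0.36, 0.36, 0.36, 0.36, 0.5, 0.75, 0.75, 0.75, 0.75, 0.75]}' | python3 drive.py
python3 - <<'E'
from h import *
import pickle
b=cam("wrist");a=cam("scene");t=cam("top");pickle.dump((b,a,t),open("/tmp/w3.pkl","wb"))
cv2.imwrite("pics/s6.png",np.hstack([cv2.resize(a["pixels"][130:290,170:330],(384,384)),b["pixels"][:,80:440]])[:,:,::-1])
E
```

```text
t: 12.5
tcp_pos: [0.5125, -0.109, 0.2331]
tool_rot: [0.707, 0.707, 0.0, -0.0]
force: [-0.0, 0.0, -1.2]
finger_gap: 0.751
gripper_force: 0.0
```

View pics/s6.png

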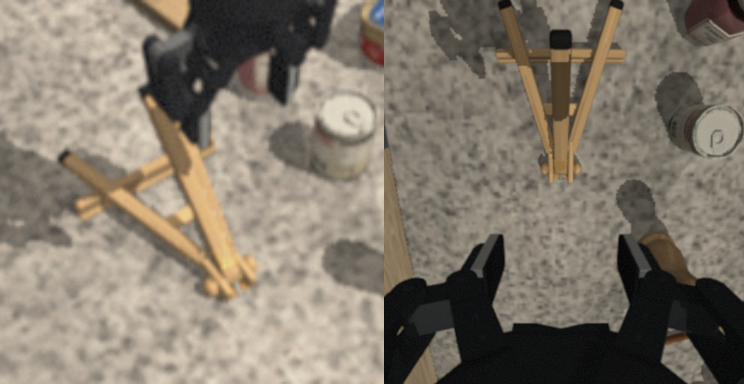

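The leg stands up. The nuts are at wrist (241,170) and (273,170) and the leg tip at (257,42). Next: nut position and leg angle.

```bash
python3 - <<'E'
from h import *
import pickle
b,a,t=pickle.load(open("/tmp/w3.pkl","rb"))
print("nuts",depth(b,[(241,170),(273,170),(257,166)]).round(4),plane(b,[(241,170),(273,170)],.014).round(4))
print("tri nuts",[tri(b,p,a,q) for p,q in (((273,170),(170+246/2.4,130+265/2.4)),((241,170),(170+211/2.4,130+286/2.4)))])
L=depth(b,[(257,v) for v in range(52,165,10)]);print(L.round(4))
f=depth(b,[(257-62+9,12),(312,12),(215,40),(300,40)]);print(f.round(4))
m=wood(b)
for v in range(156,184,3):
    r=np.nonzero(m[v,225:290])[0]+225
    if len(r): print(v,plane(b,[(r.min(),v),(r.max(),v)],.011).round(4)[:,:2].tolist())
E
```

```text
nuts [[ 0.4929 -0.1075  0.0176]
 [ 0.5334 -0.1075  0.0178]
 [ 0.5132 -0.1001  0.0284]] [[ 0.4927 -0.1083  0.014 ]
 [ 0.5336 -0.1084  0.014 ]]
tri nuts [(array([ 0.53250029, -0.10894261,  0.00797684]), np.float64(0.003323922631802153)), (array([ 0.49260336, -0.10934413,  0.00982988]), np.float64(0.00033561663349622396))]
[[ 0.5131  0.0084  0.1341]
 [ 0.5131  0.002   0.1305]
 [ 0.5131 -0.0043  0.1232]
 [ 0.5131 -0.0113  0.1165]
 [ 0.5131 -0.0187  0.109 ]
 [ 0.5131 -0.0268  0.1024]
 [ 0.5131 -0.0355  0.0913]
 [ 0.5131 -0.045   0.083 ]
 [ 0.5131 -0.0555  0.0725]
 [ 0.5131 -0.0669  0.0623]
 [ 0.5131 -0.0795  0.0499]
 [ 0.5131 -0.094   0.0342]]
[[0.4575 0.0666 0.0329]
 [0.5709 0.0661 0.0341]
 [0.4678 0.0396 0.03  ]
 [0.5595 0.0391 0.0319]]
156 [[0.4967, -0.0908], [0.5284, -0.0908]]
159 [[0.4966, -0.0947], [0.5285, -0.0947]]
162 [[0.4966, -0.0985], [0.5349, -0.0986]]
165 [[0.4888, -0.1024], [0.5375, -0.1025]]
168 [[0.4874, -0.1063], [0.5376, -0.1064]]
171 [[0.4873, -0.1103], [0.5364, -0.1104]]
174 [[0.4911, -0.1143], [0.5339, -0.1143]]
177 [[0.4976, -0.1183], [0.5275, -0.1183]]
180 [[0.4975, -0.1223], [0.5275, -0.1224]]
```

Scaled: 0.18 m is 7.2, 0.0005 m is 0.02.

```bash
echo '{"dx":[0.04, 0.04, 0.04, 0.04, 0.04, 0.04, 0.04], "dy":[0.02, 0.02, 0.02, 0.02, 0.02, 0.02, 0.02], "dz":[1.6, 3.2, 4.4, 5.6, 6.6, 7.2, 7.2], "spin":[0, 0, 0, 0, 0, 0, 0], "jaw":[0.72, 0.72, 0.72, 0.72, 0.72, 0.72, 0.72]}' | python3 drive.py
echo '{"dx":[0, 0, 0, 0, 0, 0, 0, 0], "dy":[0, 0, 0, 0, 0, 0, 0, 0], "dz":[0.4, 0.8, 1.12, 1.24, 1.24, 1.24, 1.24, 1.24], "spin":[0, 0, 0, 0, 0, 0, 0, 0], "jaw":[0.72, 0.72, 0.72, 0.72, 0.5, 0.5, 0.5, 0.5]}' | python3 drive.py 25
```

```text
t: 13.35
tcp_pos: [0.5118, -0.1055, 0.0513]
tool_rot: [0.706, 0.708, -0.001, -0.002]
force: [0.8, 0.6, 0.5]
finger_gap: 0.72
gripper_force: 0.0
t: 14.15
tcp_pos: [0.5128, -0.1074, 0.0224]
tool_rot: [0.707, 0.708, -0.0, -0.0]
force: [-0.7, -0.2, -1.2]
finger_gap: 0.597
gripper_force: 26.4
```

```bash
echo '{"dx":[0.08, 0.32, 0.72, 1.28, 2, 2.8, 3.72, 4.72, 4.72, 4.72, 4.72, 4.72, 4.72, 4.72], "dy":[0, 0, 0, 0, 0, 0, 0, 0, 0, 0, 0, 0, 0, 0], "dz":[-1.12, -2.2, -3.2, -4.16, -5.04, -5.8, -6.4, -6.88, -7.6, -8.4, -9, -9, -9, -9], "spin":[0, 0, 0, 0, 0, 0, 0, 0, 0, 0, 0, 0, 0, 0], "jaw":[0.5, 0.5, 0.5, 0.5, 0.5, 0.5, 0.5, 0.5, 0.5, 0.5, 0.5, 0.5, 0.5, 0.5]}' | python3 drive.py
cat > cl.py <<'E'
from h import *
def cloud():
    for n in ("scene","top","wrist"):
        d=cam(n); v,u=np.nonzero(wood(d)); k=d["range_z"][v,u]>0
        P=depth(d,np.c_[u,v][k]); c=manip.sense()["tcp_pos"]
        P=P[(abs(P[:,0]-.513)<.09)&(abs(P[:,1]-c[1])<.22)&(P[:,2]>.002)&(P[:,2]<.3)]
        print(n,len(P))
        for lo in np.arange(0,.26,.02):
            q=P[(P[:,2]>=lo)&(P[:,2]<lo+.02)]
            if len(q)<4: continue
            c=abs(q[:,0]-.513)<.01; o=abs(q[:,0]-.513)>.02
            f=lambda w:[*np.percentile(w[:,1],[3,97]).round(3),len(w)] if len(w)>3 else None
            print(" z%.2f x %.3f..%.3f"%(lo,q[:,0].min(),q[:,0].max()),"mid y",f(q[c]),"outer y",f(q[o]))
if __name__=="__main__": cloud()
E
python3 cl.py
```

```text
t: 15.55
tcp_pos: [0.512, 0.0105, 0.246]
tool_rot: [0.707, 0.707, -0.001, -0.001]
force: [-0.2, -0.3, -4.8]
finger_gap: 0.597
gripper_force: 27.8
scene 1562
 z0.04 x 0.456..0.571 mid y None outer y [np.float64(0.034), np.float64(0.037), 5]
 z0.06 x 0.447..0.569 mid y None outer y [np.float64(0.033), np.float64(0.036), 7]
 z0.08 x 0.436..0.581 mid y [np.float64(0.01), np.float64(0.012), 11] outer y [np.float64(0.01), np.float64(0.037), 65]
 z0.10 x 0.436..0.584 mid y [np.float64(0.009), np.float64(0.025), 63] outer y [np.float64(0.009), np.float64(0.03), 438]
 z0.12 x 0.465..0.552 mid y [np.float64(0.124), np.float64(0.137), 4] outer y [np.float64(0.022), np.float64(0.032), 79]
 z0.14 x 0.470..0.548 mid y [np.float64(0.015), np.float64(0.117), 15] outer y [np.float64(0.015), np.float64(0.028), 76]
 z0.16 x 0.477..0.541 mid y [np.float64(0.014), np.float64(0.099), 51] outer y [np.float64(0.014), np.float64(0.025), 94]
 z0.18 x 0.483..0.537 mid y [np.float64(0.011), np.float64(0.084), 8] outer y [np.float64(0.013), np.float64(0.022), 56]
 z0.20 x 0.489..0.531 mid y [np.float64(0.007), n
[... 1293 characters left out ...]
4(0.114), np.float64(0.137), 633] outer y [np.float64(0.029), np.float64(0.038), 285]
 z0.16 x 0.478..0.546 mid y [np.float64(0.089), np.float64(0.112), 782] outer y [np.float64(0.026), np.float64(0.034), 236]
 z0.18 x 0.484..0.540 mid y [np.float64(0.065), np.float64(0.088), 969] outer y [np.float64(0.022), np.float64(0.03), 223]
 z0.20 x 0.491..0.534 mid y [np.float64(0.04), np.float64(0.064), 1286] outer y [np.float64(0.02), np.float64(0.027), 34]
 z0.22 x 0.487..0.537 mid y [np.float64(0.005), np.float64(0.04), 2069] outer y [np.float64(0.006), np.float64(0.019), 341]
 z0.24 x 0.488..0.535 mid y [np.float64(0.0), np.float64(0.017), 646] outer y [np.float64(0.007), np.float64(0.015), 109]
```

Leg is at 0.69 rad to the frame. The frame hangs with the feet about 33 mm towards +y of the pin and roughly 53 mm up. I'll lower until the feet touch.

```bash
echo '{"dx":[0, 0, 0, 0, 0], "dy":[0, 0, 0, 0, 0], "dz":[0.8, 1.4, 1.8, 1.96, 1.96], "spin":[0, 0, 0, 0, 0], "jaw":[0.5, 0.5, 0.5, 0.5, 0.5]}' | python3 drive.py
echo '{"dx":[0, 0, 0], "dy":[0, 0, 0], "dz":[0.08, 0.12, 0.12], "spin":[0, 0, 0], "jaw":[0.5, 0.5, 0.5]}' | python3 drive.py
echo '{"dx":[0, 0, 0], "dy":[0, 0, 0], "dz":[0.04, 0.08, 0.08], "spin":[0, 0, 0], "jaw":[0.5, 0.5, 0.5]}' | python3 drive.py
```

```text
t: 16.2
tcp_pos: [0.5125, 0.0097, 0.1997]
tool_rot: [0.706, 0.708, -0.001, -0.0]
force: [-5.4, -2.5, 8.5]
finger_gap: 0.6
gripper_force: 28.8
t: 16.5
tcp_pos: [0.5126, 0.009, 0.1991]
tool_rot: [0.706, 0.708, -0.001, 0.001]
force: [-10.8, -4.8, 23.6]
finger_gap: 0.598
gripper_force: 30.0
t: 16.8
tcp_pos: [0.5131, 0.0084, 0.1987]
tool_rot: [0.706, 0.708, -0.001, 0.002]
force: [-12.8, -5.4, 34.1]
finger_gap: 0.596
gripper_force: 30.8
```

Scaled: 0.05 m is 2, 0.031 m is 1.24.

```bash
echo '{"dx":[0, 0.24, 0.52, 0.88, 1.24, 1.6, 2, 2], "dy":[0, 0, 0, 0, 0, 0, 0, 0], "dz":[-0.2, -0.24, -0.26, -0.28, -0.3, -0.288, -0.26, -0.26], "spin":[0, 0, 0, 0, 0, 0, 0, 0], "jaw":[0.5, 0.5, 0.5, 0.5, 0.5, 0.5, 0.5, 0.5]}' | python3 drive.py
python3 cl.py | sed -n '/wrist/,$p'
```

```text
t: 17.6
tcp_pos: [0.5135, 0.0621, 0.1999]
tool_rot: [0.706, 0.708, 0.001, 0.0]
force: [-0.1, -0.6, 5.4]
finger_gap: 0.596
gripper_force: 28.9
wrist 8054
 z0.02 x 0.569..0.574 mid y None outer y [np.float64(0.04), np.float64(0.049), 12]
 z0.04 x 0.440..0.587 mid y [np.float64(0.151), np.float64(0.158), 132] outer y [np.float64(0.028), np.float64(0.044), 626]
 z0.06 x 0.440..0.587 mid y [np.float64(0.138), np.float64(0.151), 235] outer y [np.float64(0.023), np.float64(0.051), 443]
 z0.08 x 0.470..0.557 mid y [np.float64(0.126), np.float64(0.137), 281] outer y [np.float64(0.047), np.float64(0.058), 47]
 z0.10 x 0.476..0.552 mid y [np.float64(0.114), np.float64(0.126), 382] outer y [np.float64(0.049), np.float64(0.06), 54]
 z0.12 x 0.481..0.545 mid y [np.float64(0.101), np.float64(0.113), 460] outer y [np.float64(0.048), np.float64(0.063), 76]
 z0.14 x 0.487..0.539 mid y [np.float64(0.089), np.float64(0.101), 613] outer y [np.float64(0.056), np.float64(0.066), 80]
 z0.16 x 0.495..0.534 mid y [np.float64(0.077), np.float64(0.088), 845] outer y [np.float64(0.059), np.float64(0.065), 11]
 z0.18 x 0.489..0.538 mid y [np.float64(0.058), np.float64(0.076), 1316] outer y [np.float64(0.056), np.float64(0.07), 464]
 z0.20 x 0.498..0.530 mid y [np.float64(0.055), np.float64(0.071), 336] outer y None
```

The manual's scale: shifts go in units of 25 mm and turns go in units of 0.1 rad. Converting my numbers, 0.036 m is 1.44, 0.031 m is 1.24.

```bash
echo '{"dx":[0.32, 0.64, 0.96, 1.24, 1.44, 1.44], "dy":[0, 0, 0, 0, 0, 0], "dz":[0.04, 0.12, 0.22, 0.3, 0.38, 0.38], "spin":[0, 0, 0, 0, 0, 0], "jaw":[0.5, 0.5, 0.5, 0.5, 0.5, 0.5]}' | python3 drive.py
python3 cl.py | sed -n '/wrist/,$p'
```

```text
t: 18.35
tcp_pos: [0.5136, 0.0984, 0.1914]
tool_rot: [0.707, 0.707, 0.002, -0.0]
force: [-2.0, 4.5, 12.6]
finger_gap: 0.593
gripper_force: 29.6
wrist 5779
 z0.00 x 0.576..0.577 mid y None outer y [np.float64(0.043), np.float64(0.048), 7]
 z0.02 x 0.505..0.574 mid y [np.float64(0.159), np.float64(0.166), 106] outer y [np.float64(0.045), np.float64(0.055), 16]
 z0.04 x 0.441..0.587 mid y [np.float64(0.152), np.float64(0.159), 153] outer y [np.float64(0.044), np.float64(0.059), 182]
 z0.06 x 0.443..0.580 mid y [np.float64(0.145), np.float64(0.152), 178] outer y [np.float64(0.045), np.float64(0.07), 32]
 z0.08 x 0.476..0.557 mid y [np.float64(0.137), np.float64(0.144), 235] outer y [np.float64(0.065), np.float64(0.077), 39]
 z0.10 x 0.478..0.551 mid y [np.float64(0.13), np.float64(0.137), 294] outer y [np.float64(0.07), np.float64(0.085), 46]
 z0.12 x 0.506..0.544 mid y [np.float64(0.123), np.float64(0.13), 383] outer y [np.float64(0.081), np.float64(0.093), 44]
 z0.14 x 0.495..0.537 mid y [np.float64(0.115), np.float64(0.122), 513] outer y [np.float64(0.09), np.float64(0.097), 35]
 z0.16 x 0.476..0.551 mid y [np.float64(0.107), np.float64(0.115), 766] outer y [np.float64(0.105), np.float64(0.107), 43]
 z0.18 x 0.482..0.546 mid y [np.float64(0.096), np.float64(0.109), 1028] outer y [np.float64(0.094), np.float64(0.107), 428]
```

```bash
echo '{"dx":[0.16, 0.32, 0.32], "dy":[0, 0, 0], "dz":[0.04, 0.08, 0.08], "spin":[0, 0, 0], "jaw":[0.5, 0.5, 0.5]}' | python3 drive.py
echo '{"dx":[0, 0], "dy":[0, 0], "dz":[-0.06, -0.06], "spin":[0, 0], "jaw":[0.5, 0.5]}' | python3 drive.py
python3 cl.py | sed -n '/wrist/,$p'
```

```text
t: 18.8
tcp_pos: [0.5135, 0.106, 0.189]
tool_rot: [0.707, 0.707, 0.001, -0.0]
force: [-2.1, 3.6, 9.3]
finger_gap: 0.594
gripper_force: 29.4
t: 19.0
tcp_pos: [0.5133, 0.1048, 0.1897]
tool_rot: [0.707, 0.707, 0.0, 0.0]
force: [-0.7, 1.8, 3.0]
finger_gap: 0.595
gripper_force: 29.0
wrist 5430
 z0.00 x 0.509..0.517 mid y [np.float64(0.166), np.float64(0.167), 10] outer y None
 z0.02 x 0.506..0.575 mid y [np.float64(0.16), np.float64(0.166), 112] outer y [np.float64(0.045), np.float64(0.058), 13]
 z0.04 x 0.440..0.587 mid y [np.float64(0.153), np.float64(0.159), 138] outer y [np.float64(0.05), np.float64(0.064), 76]
 z0.06 x 0.506..0.561 mid y [np.float64(0.147), np.float64(0.153), 171] outer y [np.float64(0.065), np.float64(0.074), 13]
 z0.08 x 0.506..0.556 mid y [np.float64(0.14), np.float64(0.146), 225] outer y [np.float64(0.07), np.float64(0.082), 31]
 z0.10 x 0.506..0.550 mid y [np.float64(0.133), np.float64(0.14), 286] outer y [np.float64(0.076), np.float64(0.089), 37]
 z0.12 x 0.506..0.543 mid y [np.float64(0.127), np.float64(0.133), 361] outer y [np.float64(0.088), np.float64(0.098), 33]
 z0.14 x 0.494..0.537 mid y [np.float64(0.121), np.float64(0.127), 509] outer y [np.float64(0.096), np.float64(0.103), 22]
 z0.16 x 0.476..0.551 mid y [np.float64(0.112), np.float64(0.12), 806] outer y [np.float64(0.111), np.float64(0.114), 86]
 z0.18 x 0.488..0.538 mid y [np.float64(0.103), np.float64(0.116), 868] outer y [np.float64(0.1), np.float64(0.112), 378]
```

Leg is 0.33 rad from vertical and the pin about 175 mm high, which is the standing pose. I release and lift away.

Scaled: -0.13 m is -5.2, -0.1 m is -4.

```bash
echo '{"dx":[0, 0, 0, 0, 0, 0, 0, 0, 0, 0, 0, 0, 0, 0], "dy":[0, 0, 0, 0, 0, 0, 0, 0, 0, 0, 0, 0, 0, 0], "dz":[0, 0, 0, 0, 0, -0.4, -1.2, -2.4, -4, -5.2, -5.2, -5.2, -5.2, -5.2], "spin":[0, 0, 0, 0, 0, 0, 0, 0, 0, 0, 0, 0, 0, 0], "jaw":[0.63, 0.66, 0.72, 0.75, 0.75, 0.75, 0.75, 0.75, 0.75, 0.75, 0.75, 0.75, 0.75, 0.75]}' | python3 drive.py
python3 cl.py
```

```text
t: 20.55
tcp_pos: [0.5121, 0.1045, 0.3185]
tool_rot: [0.707, 0.707, -0.001, -0.001]
force: [0.9, -0.2, -1.0]
finger_gap: 0.753
gripper_force: 0.0
scene 1616
 z0.00 x 0.448..0.576 mid y None outer y [np.float64(0.035), np.float64(0.044), 39]
 z0.02 x 0.451..0.573 mid y [np.float64(0.151), np.float64(0.155), 4] outer y [np.float64(0.039), np.float64(0.05), 109]
 z0.04 x 0.439..0.583 mid y [np.float64(0.036), np.float64(0.15), 22] outer y [np.float64(0.035), np.float64(0.058), 92]
 z0.06 x 0.438..0.586 mid y [np.float64(0.037), np.float64(0.145), 45] outer y [np.float64(0.037), np.float64(0.067), 354]
 z0.08 x 0.470..0.553 mid y None outer y [np.float64(0.066), np.float64(0.079), 127]
 z0.10 x 0.477..0.546 mid y [np.float64(0.074), np.float64(0.081), 50] outer y [np.float64(0.074), np.float64(0.09), 120]
 z0.12 x 0.483..0.540 mid y None outer y [np.float64(0.083), np.float64(0.098), 75]
 z0.14 x 0.489..0.533 mid y [np.float64(0.093), np.float64(0.119), 34] outer y [np.float64(0.092), np.float64(0.102), 18]
 z0.16 x 0.487..0.538 mid y [np.float64(0.099), np.float64(0.104), 42] outer y [n
[... 1284 characters left out ...]
541]
 z0.08 x 0.471..0.555 mid y [np.float64(0.144), np.float64(0.15), 68] outer y [np.float64(0.07), np.float64(0.086), 48]
 z0.10 x 0.478..0.549 mid y [np.float64(0.08), np.float64(0.144), 130] outer y [np.float64(0.079), np.float64(0.09), 105]
 z0.12 x 0.485..0.543 mid y [np.float64(0.133), np.float64(0.139), 100] outer y [np.float64(0.088), np.float64(0.092), 20]
 z0.14 x 0.505..0.520 mid y [np.float64(0.128), np.float64(0.133), 120] outer y None
 z0.16 x 0.488..0.538 mid y [np.float64(0.104), np.float64(0.128), 199] outer y [np.float64(0.106), np.float64(0.122), 46]
 z0.18 x 0.488..0.538 mid y [np.float64(0.107), np.float64(0.125), 246] outer y [np.float64(0.108), np.float64(0.12), 119]
```

The easel stands free and all three views agree on where it is. I'm handing in.

```bash
python3 -c "
from station import manip
print(manip.sign_off())"
```

```text
the job is handed in; nothing more can be done
None
```

The easel now stands by itself on its two front feet and the rear leg, which is swung out to about 0.7 rad at its stop; the gripper is clear, nothing was moved near the tin, jar or mill, and I handed the job in at about 20.7 s (sign-off returned no verdict).

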